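Put the coffee corner right

ROBOT

A 6-joint arm with a two-finger parallel gripper is mounted at the origin on a cart in front of the work surface, level with it; the furniture and walls round the work are solid. World frame = base frame: x ahead of the robot, y to its left, z up, the work surface at z = 0. Lengths are in m, angles in degrees, forces in N, time in s.
With the tool pointing down it reaches from about 0.4 to 0.825 m from the base axis. Payload 7 kg.
Tool frame: the origin (TCP) lies midway between the tips of the shut fingers; the grasp point (between the pads) lies r.hold_point_z behind it (r.hold_point_z is the distance from the TCP to the grasp point, in m); z points along the fingers, x is the direction in which the jaws open and shut, and the axes are right-handed (so a half turn about z gives the same grasp; the last joint's range is limited). The gripper opens to 88 mm and grips with 3 to 60 N. Pads are 19 mm wide; open, the fingers measure 130 mm over their backs; the gripper's body (78 mm by 193 mm) begins 47 mm behind the grasp point.
Start: joints at [86.35, 20.546, 0.682, 0, -70.136, -16.507], TCP at [0.233, 0.634, 0.227] pointing down, gripper open.
Joint ranges: [-176.03, 176.03], [-82.01, 121.73], [-58.28, 71.71], [-173.87, 95.51], [-174.79, -0.11], [-173.66, 173.66]. Speed limits (degrees/s): [136.94, 136.94, 172.46, 180, 180, 180].

INTERFACE

Orientations are given as [roll, pitch, yaw] about the fixed x, y, z axes, in that order (R = Rz(yaw) Ry(pitch) Rx(roll)).
In Python, from plant import get_state, viewer, close_job, r gives the robot as it stands.
- The arm moves only by the tool apply_moves, never from a script. Its argument "plan" is a list of rows, each a list of 3 entries, a list of its own where there are three numbers: the closure in counts, from 0 (fully open) to 255 (shut), then the shift along the tool's x, y, z in units of 50 mm (1.0 is 50 mm), then the turn about the tool's z in units of 6 degrees (1.0 is 6 degrees). A call has 1 to 12 rows; each row shifts and turns the commanded pose from where the row before left it, along the tool's axes as they then stand; what a row does not reach is not made up. A row lasts 1/8 s, in which the tool goes at most 62.5 mm and 10.7 degrees, less where a joint would pass 70% of its speed; a pose out of reach is approached as far as the arm can. A call is refused whole if a number of a shift passes 1 or a number of a turn 1, either way. A call with a gripper value outside its range is refused whole. The fingers move at their own pace and stop on an object; "squeeze" is the grip in N (left out, the last holds). Time passes only in rows, so rows that do not move let the fingers close. It gives the time, the measured TCP pose, the force and the opening at its end, in the units of the state.
- get_state(): the state, without advancing time (a new reading comes with each control period).
- viewer.capture(name): name is "side" or "top" or "wrist"; returns a dict with "frame" (420x560x3 uint8, blue, green, red), "K" (3x3 intrinsics, pixels), "R" (3x3) and "t" (3): a world point X has camera coordinates R X + t; the wrist camera has in their place "mount" (4x4, takes a point from camera to tool coordinates, whose origin is the TCP and whose axes are the tool frame's). Camera axes: x right, y down, z forward; pixel columns grow to the right and rows downward; lengths in m; the calibration is good to about 2 mm. The wrist camera is an equidistant fisheye: a pixel r from the principal point sees the ray r / f radians off the axis. A picture is of the moment at which its call begins: read the wrist's pose just before it. There is no depth.
- close_job(): hands the job in, once; it reports no verdict.
The state is a dict: "time_s": time; "joints": joint angles; "qd": joint speeds; "joint_torque": joint torques, N m; "tcp_pos": TCP position; "eef_rot": TCP orientation; "contact_force": force on the tool from outside, world axes, zero at the start; "moment": the same for the moment, N m; "gripper_width": finger opening in m.
Only numpy, scipy, OpenCV 4.12 (cv2) and the standard library are available. Lean on these libraries where they do the work, as an engineer would, in place of code of your own. Each camera call takes 0.05 s, during which the arm holds its last target.

TASK

The four small things of the coffee corner all stand in the wrong places: put each one in the middle of its own - the espresso cup on its saucer, the steel dosing cup on the weighing plate of the scale, the tamper on the black rubber tamping mat, and the green-capped spice jar in the little wooden tray. Every place is taken at first, but you may park things on the empty cork coaster. Do not tip any of them over, and leave all four standing on the right places, let go.

Things in the scene. Friction and masses are not known exactly. Their poses are not given: they have to be found in the camera images.
- cup: White espresso cup with dark dots and a ring handle, loose, 0.14 kg; bowl 63 mm across at the rim narrowing to a 44 mm foot, 55 mm high, 92 mm long with the handle. Origin at the underside, x across the handle; the handle points along -y and the bowl's axis lies 14 mm from the origin along +y. Take it across the bowl along x, near the rim. It starts on the scale or on the tamping mat.
- cup_axis (a point): Point on the axis of the espresso cup's bowl, at the height of its underside; this is the point that must come to the middle of the saucer.
- jar: Glass spice jar with a green screw cap, loose, 0.11 kg, round, 45 mm in diameter, 106 mm high, cap the top 20 mm. Origin at the centre of its underside. It starts on the scale or on the tamping mat.
- tamper: Coffee tamper, loose, 0.38 kg: round steel foot 58 mm in diameter and up to 30 mm high with an upright dark brown turned wooden grip above it, about 36 mm across at its widest, 94 mm high in all. Stands on its foot. Origin at the centre of its underside. It starts on the saucer or in the wooden tray.
- dosing_cup: Plain round steel cup without a handle, dark ground coffee to be seen inside (part of it, cannot spill), loose, 0.12 kg, 58 mm in diameter at the rim (52 mm at the foot), 50 mm high, open at the top. Origin at the centre of its underside. It starts on the saucer or in the wooden tray.
- saucer: White round saucer, fixed, 110 mm in diameter, rim 14 mm high, flat middle 68 mm across at 5 mm above its origin. Origin at the centre of its underside. Home of the espresso cup.
- scale: Flat coffee scale, fixed, 68 x 150 mm, top 18 mm above its origin: a grey weighing plate on about two thirds of its length, a black display at the rest. Origin at the centre of its underside, y along its length towards the display; the middle of the weighing plate lies at y = -20 mm, x = 0. Home of the dosing cup.
- mat: Black rubber tamping mat, a square block 90 x 90 x 18 mm with a thin grey line round its flat top, fixed. Origin at the centre of its underside, top at 18 mm. Home of the tamper.
- tray: Small square wooden tray, fixed, 88 x 88 mm outside and 76 x 76 mm inside, rim 12 mm high, floor 5 mm above its origin. Origin at the centre of its underside. Home of the spice jar.
- coaster: Round flat cork coaster, fixed, 94 mm in diameter, 6 mm thick, empty at the start: the spare spot. Origin at the centre of its underside. (Wall cabinets hang behind all these places: their fronts begin at world x = 0.61 m, 0.43 m above the worktop; keep the wrist clear of them.)

How it is judged:
By the outcome, as a careful person would: the job done as asked, in the order asked, and still so for the second after the job is handed in, with the robot touching nothing.
It also fails if it takes over 131 s, if anything falls off the work surface, if the arm or the gripper's body presses on something with over 40 N, if the wrist force passes 120 N, or if a joint passes its speed limit or range.

## Working session

There is one attempt and no reset: what is moved stays moved. The work goes in short steps, Python scripts to look and compute and a tool call to move; the robot and the scene stay as the last step left them, time stands still between calls to the robot, and variables do not carry over. Pictures are saved under pics/ and viewed, and the job is handed in when it is done.

Besides the shell and the picture viewer there is one more tool, called after "Request:" by a JSON object that holds its "op" and its "data". apply_moves: Moves the arm, as the interface text tells. Its arguments: {"type":"object","properties":{"plan":{"type":"array","items":{"type":"array"}},"squeeze":{"type":"number"}},"required":["plan"]}

```bash
mkdir -p pics; ls
python3 - <<'E'
from plant import get_state, viewer, r
import cv2
print(r.hold_point_z); print(get_state())
for n in("side","top","wrist"):
    d=viewer.capture(n); cv2.imwrite(f"pics/{n}0.png",d["frame"]); print(n,{k:v for k,v in d.items() if k!="frame"})
E
```

```text
pics
0.0188
{'time_s': 0.0, 'joints': array([ 8.63500987e+01,  2.05921193e+01,  6.32627150e-01, -2.08589899e-02,
       -7.01355547e+01, -1.65082577e+01]), 'qd': array([-0.20295601,  0.04075878,  0.00145782, -0.05013618, -0.06728089,
        0.04060974]), 'joint_torque': array([ 3.44524378e-04, -5.82717204e+01,  2.93068331e+01,  6.99758783e+00,
        6.90480927e-03, -1.58240578e-04]), 'tcp_pos': array([0.23245007, 0.63317961, 0.22560393]), 'eef_rot': array([-1.79991790e+02, -9.67011912e-02, -1.10165270e+02]), 'contact_force': array([-0.344505  ,  0.39656808, -0.91043051]), 'moment': array([-0.0131089 , -0.00372886,  0.02278972]), 'gripper_width': 0.08739169455472766}
side {'K': array([[423.97517215,   0.        , 284.84610774],
       [  0.        , 423.97517215, 209.04764596],
       [  0.        ,   0.        ,   1.        ]]), 'R': array([[ 0.86054876, -0.50936265, -0.0023509 ],
       [-0.26737138, -0.44777574, -0.85323469],
       [ 0.4335532 ,  0.73487861, -0.52152185]]), 't': array([-0.37371221,  0.20059438,  0.74198016])}
top {'K': array([[405.68887367,   0.        , 286.49
[... 167 characters left out ...]
7969e-05],
       [-9.83668233e-01,  3.21911957e-03, -1.79962341e-01],
       [ 1.79961325e-01, -6.04849074e-04, -9.83673501e-01]]), 't': array([0.02944012, 0.50105203, 0.79680376])}
wrist {'K': array([[325.1922621 ,   0.        , 278.30787052],
       [  0.        , 325.1922621 , 214.60387243],
       [  0.        ,   0.        ,   1.        ]]), 'mount': array([[ 9.99999433e-01, -2.53137789e-04, -1.03440659e-03,
        -6.18234732e-04],
       [ 5.24365368e-04,  9.62469288e-01,  2.71390114e-01,
        -7.49102625e-02],
       [ 9.26885485e-04, -2.71390502e-01,  9.62468875e-01,
        -1.56400781e-01],
       [ 0.00000000e+00,  0.00000000e+00,  0.00000000e+00,
         1.00000000e+00]])}
```

View pics/side0.png

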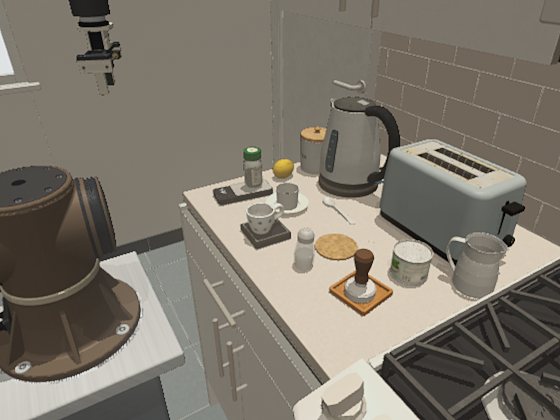

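View pics/top0.png

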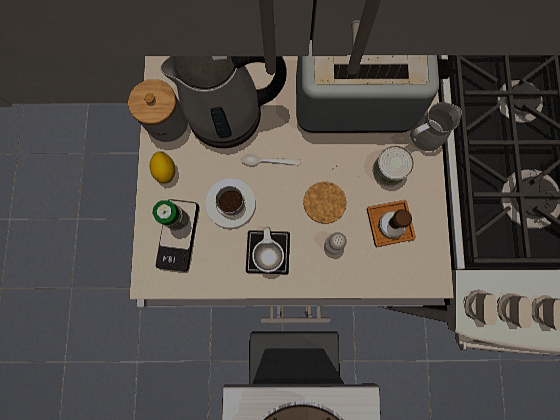

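View pics/wrist0.png

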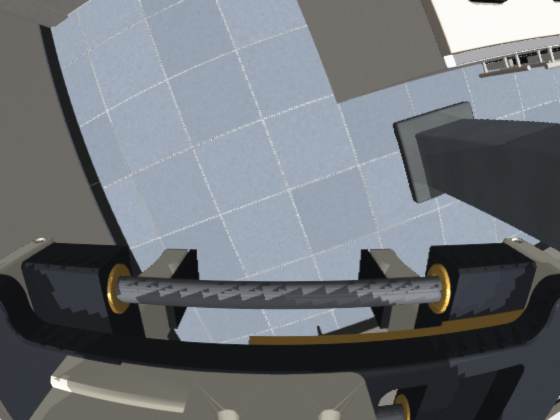

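```bash
cat > h.py <<'E'
import numpy as np, cv2
from plant import get_state, viewer, r
from scipy.spatial.transform import Rotation as Ro
def ray(d,u,v):
    p=np.linalg.inv(d["K"])@[u,v,1]; return -d["R"].T@d["t"], d["R"].T@p
def onz(d,u,v,z):
    c,q=ray(d,u,v); return c+q*(z-c[2])/q[2]
def pix(d,X):
    p=d["K"]@(d["R"]@np.array(X)+d["t"]); return p[:2]/p[2]
E
python3 - <<'E'
from h import *
d=viewer.capture("top"); f=d["frame"]
cv2.imwrite("pics/t1.png",cv2.resize(f[140:290,130:290],None,fx=5,fy=4.0*1.25*0.8 if 0 else 5,interpolation=cv2.INTER_CUBIC)[:600,:800] if 0 else cv2.resize(f[145:290,130:290],None,fx=4,fy=4,interpolation=cv2.INTER_CUBIC))
cv2.imwrite("pics/t2.png",cv2.resize(f[145:290,290:450],None,fx=4,fy=4,interpolation=cv2.INTER_CUBIC))
E
```

```text
(no output)
```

View pics/t1.png

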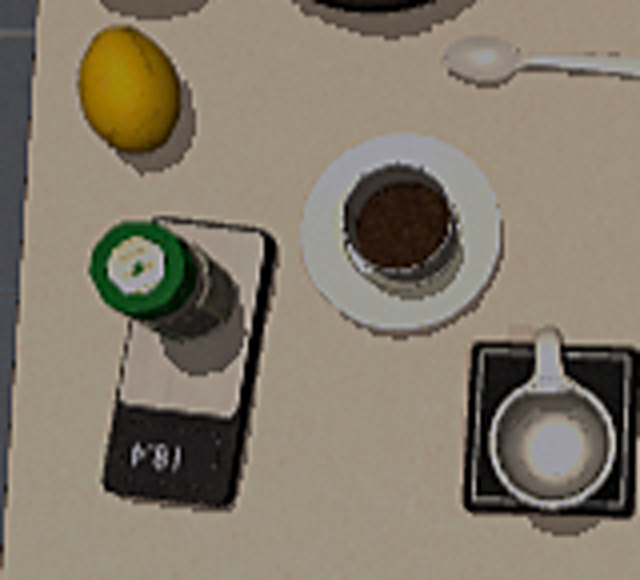

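View pics/t2.png

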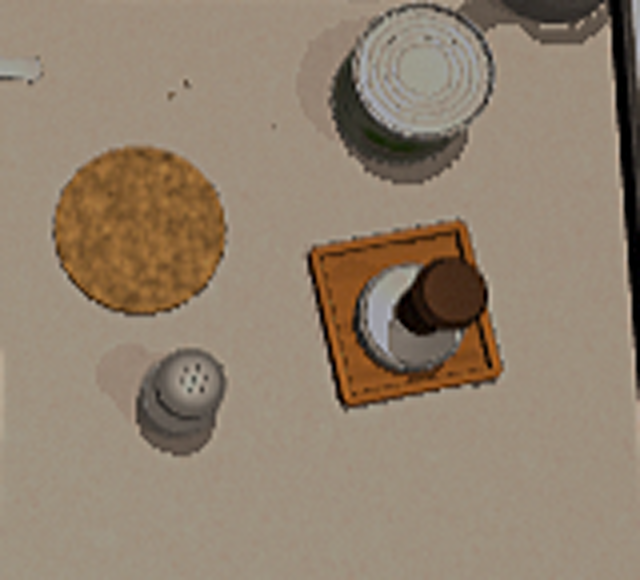

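```bash
cat > m.py <<'E'
from h import *
d=viewer.capture("top"); f=d["frame"]
c,_=ray(d,0,0); print("cam",c.round(3))
def L(u,v): return ((u+.5)/4-.5+130,(v+.5)/4-.5+145)
def Rr(u,v): return ((u+.5)/4-.5+290,(v+.5)/4-.5+145)
hsv=cv2.cvtColor(f,cv2.COLOR_BGR2HSV)
def big(m,x0,y0,x1,y1,min_=30):
    mm=np.zeros_like(m); mm[y0:y1,x0:x1]=m[y0:y1,x0:x1]
    cs,_=cv2.findContours(mm,cv2.RETR_EXTERNAL,cv2.CHAIN_APPROX_NONE)
    return max(cs,key=cv2.contourArea)
def circ(name,cn,z):
    P=np.array([onz(d,u,v,z)[:2] for u,v in cn[:,0,:].astype(float)])
    (ce,ax,an)=cv2.fitEllipse(P.astype(np.float32)*1000)
    print(name,np.round(ce,1),np.round(ax,1))
g=cv2.inRange(hsv,(45,120,30),(75,255,255)); circ("jarcap",big(g,140,190,200,240),.018+.106)
o=cv2.inRange(hsv,(8,110,90),(22,255,255))
cn=big(o,295,175,355,230); circ("coaster",cn,.006)
cn=big(o,360,190,425,250); b=cv2.boxPoints(cv2.minAreaRect(cn)); P=np.array([onz(d,u,v,.012)[:2] for u,v in b]); print("tray",P.mean(0),np.linalg.norm(np.diff(P,axis=0),axis=1),(P*1000).round(1).tolist())
w=cv2.inRange(hsv,(0,0,150),(180,40,255))
circ("saucer",big(w,200,170,262,232),.012)
def q(name,pts,z,F):
    P=np.array([onz(d,*F(*p),z)[:2] for p in pts]); print(name,(P.mean(0)*1000).round(1),(np.linalg.norm(P-np.roll(P,1,0),axis=1)*1000).round(1),(P*1000).round(1).tolist())
q("scale",[(157,217),(266,232),(230,506),(105,490)],.018,L)
q("mat",[(477,345),(638,349),(634,512),(465,508)],.018,L)
q("cuprim",[(487,443),(553,380),(615,443),(553,507)],.018+.055,L)
q("handle",[(546,330)],.018+.045,L)
q("dos",[(343,222),(400,164),(458,222),(400,281)],.055,L)
q("tampertop",[(413,293),(449,258),(487,293),(449,329)],.005+.09,Rr)
q("tamperfoot",[(356,318),(410,264),(465,318),(410,372)],.005+.02,Rr)
q("shaker",[(192,380)],.07,Rr); q("can",[(424,70)],.06,Rr); q("jug",[(620,-60)],.1,Rr)
E
python3 m.py
```

```text
cam [0.35  0.028 0.874]
jarcap [490.  257.5] [42.3 43.7]
coaster [532.4 -55.4] [90.3 91. ]
tray [ 0.48567256 -0.19724478] [0.08824948 0.08840167 0.08666556] [[519.6, -146.8], [538.7, -232.9], [451.4, -247.0], [433.0, -162.3]]
saucer [531.7 151. ] [106.4 106.9]
scale [460.1 260.4] [147.5  59.7 146.8  66.3] [[537.4, 281.6], [529.0, 222.4], [382.8, 235.9], [391.3, 301.6]]
mat [423.1  67. ] [86.  85.7 85.8 88.3] [[467.2, 108.0], [464.8, 22.3], [379.0, 24.8], [381.4, 113.1]]
cuprim [410.9  65.3] [45.2 44.8 43.8 43.5] [[411.0, 97.3], [442.0, 64.9], [410.8, 34.2], [379.7, 64.6]]
handle [468.5  69. ] [0.] [[468.5, 69.0]]
dos [526.2 145. ] [43.2 42.1 43.5 42.5] [[526.3, 174.5], [557.1, 145.8], [526.1, 115.2], [495.3, 144.4]]
tampertop [ 481.1 -197.1] [24.3 25.3 24.7 26.3] [[481.2, -179.3], [498.5, -197.8], [481.1, -215.3], [463.5, -195.9]]
tamperfoot [ 479.7 -195.8] [39.6 41.7 40.2 41.9] [[479.7, -167.1], [508.7, -197.2], [479.6, -224.8], [450.9, -194.3]]
shaker [441.9 -73.8] [0.] [[441.9, -73.8]]
can [ 605.1 -200.3] [0.] [[605.1, -200.3]]
jug [ 660.4 -291.3] [0.] [[660.4, -291.3]]
```

Request:
{"op": "apply_moves", "data": {"plan": [[0,[0,0,0],-0.84],[0,[0,0,0],-0.84],[0,[0,0,0],-0.84],[0,[0,0,0],-0.84],[0,[0.8,-0.5,0],0],[0,[0.8,-0.5,0],0],[0,[0.8,-0.5,0],0],[0,[0.8,-0.5,0],0],[0,[0.8,-0.5,0],0],[0,[0.8,-0.5,0],0],[0,[0.8,-0.5,0],0],[0,[0.8,-0.5,0],0]]}}

```text
time_s: 1.75
tcp_pos: [0.4332, 0.3123, 0.2267]
eef_rot: [-180.0, 0.0, -90.0]
contact_force: [0.9, 0.3, -0.4]
gripper_width: 0.0877
```

Request:
{"op": "apply_moves", "data": {"plan": [[0,[1,-0.3,0],0],[0,[1,-0.3,0],0],[0,[0.2,0,0],0],[0,[0,0,0],0]]}}

```text
time_s: 2.25
tcp_pos: [0.4627, 0.2032, 0.2268]
eef_rot: [-180.0, 0.0, -90.1]
contact_force: [0.8, 0.5, 0.2]
gripper_width: 0.0876
```

```bash
cat >> h.py <<'E'
def wcap(name):
    s=get_state(); d=viewer.capture("wrist"); cv2.imwrite(f"pics/{name}.png",d["frame"])
    T=np.eye(4); T[:3,:3]=Ro.from_euler("xyz",s["eef_rot"],degrees=True).as_matrix(); T[:3,3]=s["tcp_pos"]
    d["T"]=T@d["mount"]; np.savez(f"pics/{name}.npz",T=d["T"],K=d["K"],frame=d["frame"]); print(s["tcp_pos"].round(4),s["gripper_width"]); return d
def wz(d,u,v,z):
    K=d["K"]; a=np.array([(u-K[0,2]),(v-K[1,2])]); rr=np.hypot(*a)+1e-9; th=rr/K[0,0]
    q=np.r_[a/rr*np.sin(th),np.cos(th)]; T=d["T"]; q=T[:3,:3]@q; c=T[:3,3]; return c+q*(z-c[2])/q[2]
def wpix(d,X):
    p=np.linalg.inv(d["T"])@np.r_[X,1]; th=np.arctan2(np.hypot(p[0],p[1]),p[2]); K=d["K"]; a=p[:2]/np.hypot(p[0],p[1]); return a*th*K[0,0]+K[:2,2]
E
python3 -c "
from h import *
wcap('w1')"
```

```text
[0.4627 0.2032 0.2268] 0.08759963075973115
```

View pics/w1.png

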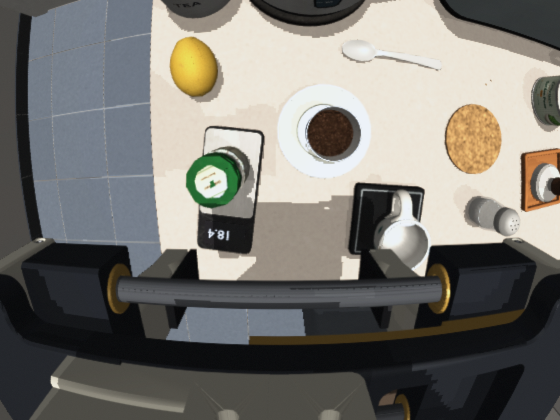

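Run:
```python
from h import *
z=np.load('pics/w1.npz'); f=z['frame']
a=cv2.resize(f[110:260,180:340],None,fx=4,fy=4,interpolation=cv2.INTER_CUBIC)
a=cv2.resize(f[70:265,180:380],None,fx=3,fy=3,interpolation=cv2.INTER_CUBIC)
b=cv2.resize(f[170:290,340:440],None,fx=5,fy=5,interpolation=cv2.INTER_CUBIC)
cv2.imwrite('pics/w1a.png',a); cv2.imwrite('pics/w1b.png',b)
```

```text
(no output)
```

View pics/w1a.png

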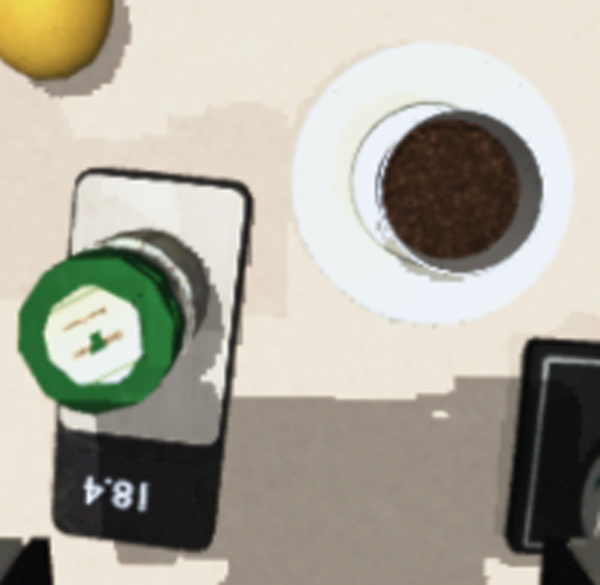

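View pics/w1b.png

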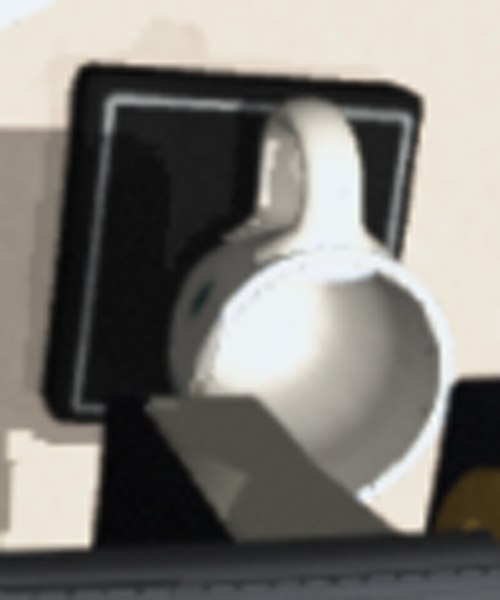

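Run:
```python
from h import *
d=dict(np.load('pics/w1.npz'))
def q(name,pts,z,s,ox,oy):
    P=np.array([wz(d,(u+.5)/s-.5+ox,(v+.5)/s-.5+oy,z)[:2] for u,v in pts])*1000; print(name,P.mean(0).round(1),np.linalg.norm(P-np.roll(P,1,0),axis=1).round(1),P.round(1).tolist())
A=(3,180,70)
q("scale",[(73,169),(249,185),(211,549),(53,530)],.018,*A)
q("plate",[(78,177),(246,191),(213,444),(58,428)],.018,*A)
q("saucer",[(292,183),(432,43),(572,186),(432,325)],.013,*A)
q("dosrim",[(380,190),(462,111),(542,190),(462,272)],.055,*A)
q("jar",[(18,330),(100,248),(182,330),(100,411)],.124,*A)
q("cuprim",[(190,390),(310,250),(445,365)],.073,5,340,170)
q("mat line",[(110,98),(415,115),(75,408)],.018,5,340,170)
```

```text
scale [462.9 262.4] [145.3  66.9 145.2  65.6] [[538.9, 287.3], [531.1, 220.9], [386.9, 238.1], [394.5, 303.3]]
plate [483.4 260.3] [98.7 63.8 98.7 62.2] [[535.8, 285.4], [528.9, 222.0], [431.2, 236.1], [437.9, 297.9]]
saucer [532.  151.4] [76.5 75.5 76.6 77.3] [[531.7, 204.9], [585.9, 152.4], [532.9, 97.1], [477.5, 151.0]]
dosrim [530.5 147.5] [39.4 38.8 38.2 39.7] [[530.2, 175.4], [557.5, 147.9], [531.6, 119.8], [502.7, 147.0]]
jar [494.4 257. ] [32.2 32.7 31.5 32.7] [[494.9, 280.2], [516.9, 256.0], [494.2, 234.2], [471.7, 257.9]]
cuprim [425.7  70.6] [60.3 39.  44.9] [[414.0, 98.6], [444.8, 74.7], [418.2, 38.4]]
mat line [438.7  80.9] [ 77.8  79.6 111.7] [[465.6, 106.3], [462.7, 26.7], [387.9, 109.7]]
```

Request:
{"op": "apply_moves", "data": {"plan": [[0,[1,-0.09,0],0],[0,[1,-0.09,0],0],[0,[1,-0.09,0],0],[0,[1,-0.09,0],0],[0,[1,0,0],0],[0,[1,0,0],0],[0,[1,0,0],0],[0,[0.98,0,0],0],[0,[0,0,0.6],0],[0,[0,0,0],0]]}}

```text
time_s: 3.55
tcp_pos: [0.4797, -0.1947, 0.1945]
eef_rot: [179.7, 0.0, -90.0]
contact_force: [0.3, -0.0, 0.4]
gripper_width: 0.0874
```

```bash
python3 -c "
from h import *
wcap('w2')
d=viewer.capture('side'); cv2.imwrite('pics/s2.png',cv2.resize(d['frame'][180:330,240:440],None,fx=4,fy=4,interpolation=cv2.INTER_CUBIC))"
```

```text
[ 0.4797 -0.1947  0.1945] 0.08744786947061123
```

View pics/w2.png

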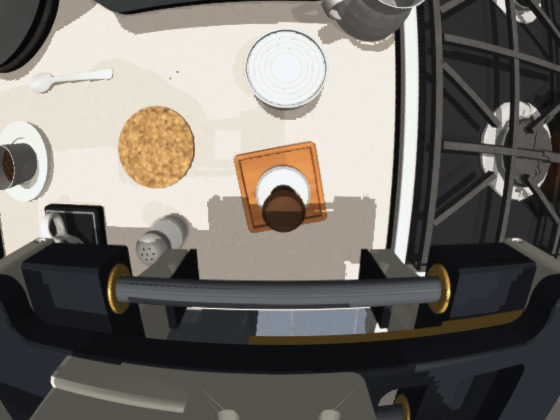

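View pics/s2.png

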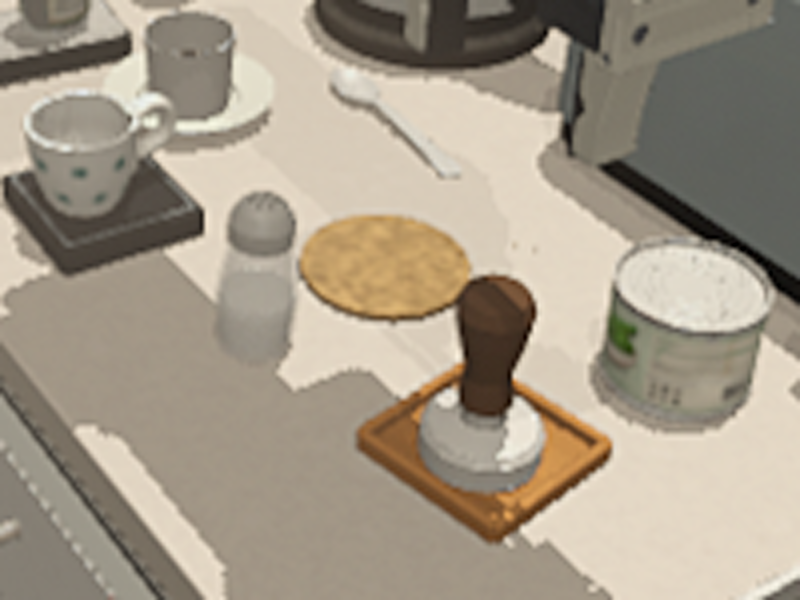

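Run:
```python
from h import *
d=dict(np.load('pics/w2.npz')); f=d['frame']
print(get_state()['tcp_pos'])
print("top",wz(d,284,209,.095), "foot", wz(d,283,190,.02))
hsv=cv2.cvtColor(f,cv2.COLOR_BGR2HSV)
o=cv2.inRange(hsv,(8,110,90),(22,255,255))
for n,(x0,y0,x1,y1),z in(("coaster",(100,90,210,200),.006),("tray",(225,130,340,240),.012)):
    m=np.zeros_like(o); m[y0:y1,x0:x1]=o[y0:y1,x0:x1]; cs,_=cv2.findContours(m,0,cv2.CHAIN_APPROX_NONE); c=max(cs,key=cv2.contourArea)
    P=np.array([wz(d,*p,z)[:2]*1000 for p in c[:,0].astype(float)],dtype=np.float32)
    print(n,cv2.fitEllipse(P) if n=="coaster" else (cv2.minAreaRect(P)))
```

```text
[ 0.48135031 -0.19455832  0.19701865]
top [ 0.48696708 -0.19903847  0.095     ] foot [ 0.48728077 -0.19914557  0.02      ]
coaster ((534.4457397460938, -56.882667541503906), (90.25503540039062, 90.93433380126953), 2.6896164417266846)
tray ((487.88348388671875, -196.9258575439453), (86.66230010986328, 86.30474853515625), 10.596376419067383)
```

Request:
{"op": "apply_moves", "data": {"plan": [[0,[0.05,-0.06,0.7],0],[0,[0,0,0.7],0],[0,[0,0,0.7],0],[0,[0,0,0.5],0],[0,[0,0,0.22],0],[255,[0,0,0],0],[255,[0,0,0],0],[255,[0,0,0],0],[255,[0,0,0],0],[255,[0,0,0],0],[255,[0,0,0],0],[255,[0,0,0],0]], "squeeze": 25}}

```text
time_s: 5.15
tcp_pos: [0.4838, -0.1982, 0.0557]
eef_rot: [-180.0, -0.0, -90.0]
contact_force: [0.7, -2.1, 1.5]
gripper_width: 0.035
```

Request:
{"op": "apply_moves", "data": {"plan": [[255,[0,0,-0.5],0],[255,[0,0,-0.6],0],[255,[-0.5,-0.2,-0.5],0],[255,[-0.7,-0.3,0],0],[255,[-0.7,-0.3,0],0],[255,[-0.6,-0.18,0],0],[255,[-0.33,0,0.2],0],[255,[0,0,0.6],0],[255,[0,0,0.4],0],[255,[0,0,0.25],0],[255,[0,0,0.1],0],[255,[0,0,0],0]]}}

```text
time_s: 6.65
tcp_pos: [0.5327, -0.0565, 0.0581]
eef_rot: [180.0, -0.0, -90.0]
contact_force: [0.7, 0.7, -4.9]
gripper_width: 0.0352
```

Request:
{"op": "apply_moves", "data": {"plan": [[255,[0,0,0.03],0],[255,[0,0,0],0],[0,[0,0,0],0],[0,[0,0,0],0],[0,[0,0,0],0],[0,[0,0,-0.4],0],[0,[0,0,-0.8],0],[0,[0,0,-0.8],0],[0,[0,0,-0.8],0],[0,[0,0,0],0]]}}

```text
time_s: 7.9
tcp_pos: [0.5348, -0.0561, 0.2003]
eef_rot: [-179.6, 0.1, -90.0]
contact_force: [-0.5, 0.4, -0.9]
gripper_width: 0.0877
```

```bash
python3 -c "
from h import *
wcap('w3')
d=viewer.capture('side'); cv2.imwrite('pics/s3.png',cv2.resize(d['frame'][130:330,180:440],None,fx=3,fy=3,interpolation=cv2.INTER_CUBIC))"
```

```text
[ 0.5348 -0.0561  0.2003] 0.08768533778491784
```

View pics/w3.png

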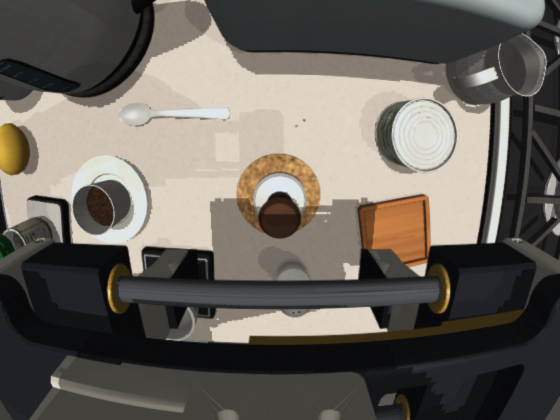

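View pics/s3.png

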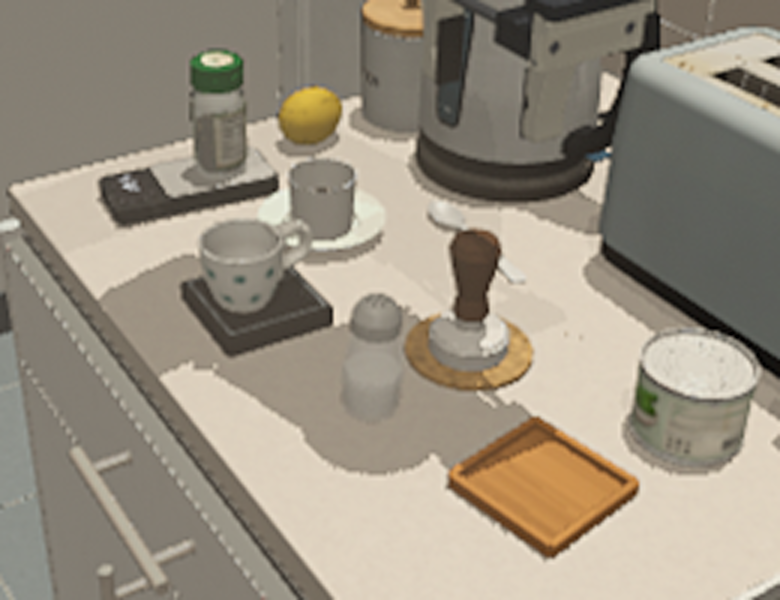

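Run:
```python
from h import *
d=viewer.capture("top"); f=d["frame"]; cv2.imwrite("pics/t3.png",f)
hsv=cv2.cvtColor(f,cv2.COLOR_BGR2HSV); o=cv2.inRange(hsv,(8,110,80),(22,255,255))
m=np.zeros_like(o); m[190:250,360:425]=o[190:250,360:425]
c=max(cv2.findContours(m,0,cv2.CHAIN_APPROX_NONE)[0],key=cv2.contourArea)
print(cv2.minAreaRect(np.array([onz(d,*p,.011)[:2]*1000 for p in c[:,0].astype(float)],dtype=np.float32)))
s=viewer.capture("side")
for p in((535,418),(637,487),(550,556),(449,483)):
    print(onz(s,(p[0]+.5)/3-.5+180,(p[1]+.5)/3-.5+130,.011 if p[1]<550 else .0)*1000)
```

```text
((485.0780944824219, -196.8800048828125), (87.97264099121094, 86.96073150634766), 10.532207489013672)
[ 516.17133238 -149.63829522   11.        ]
[ 528.17649023 -234.74060943   11.        ]
[ 451.74763255 -244.77632828    0.        ]
[ 429.66571368 -171.85696789   11.        ]
```

View pics/t3.png

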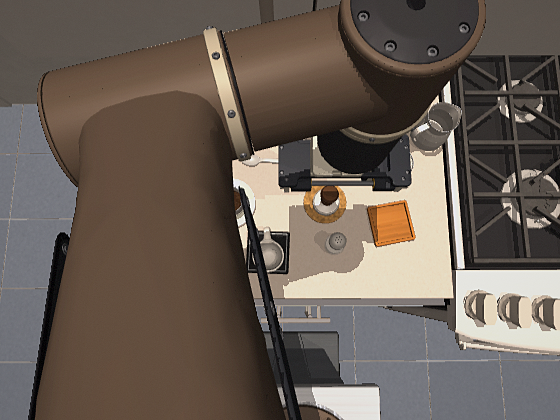

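Request:
{"op": "apply_moves", "data": {"plan": [[0,[-1,0.2,0],0],[0,[-1,0.2,0],0],[0,[-1,0.2,0],0],[0,[-1,0.22,0],0],[0,[-1,0,0],0],[0,[-0.9,0,0],0],[0,[-0.37,0,0],0],[0,[0,0,0],0]]}}

```text
time_s: 9.1
tcp_pos: [0.4912, 0.2577, 0.1953]
eef_rot: [179.9, -0.1, -89.9]
contact_force: [-1.4, -0.3, 0.1]
gripper_width: 0.0881
```

```bash
python3 -c "
from h import *
wcap('w4')"
```

```text
[0.4912 0.2577 0.1953] 0.08813417603866623
```

View pics/w4.png

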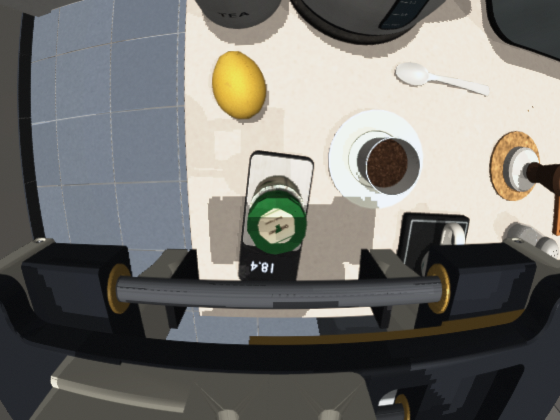

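Run:
```python
from h import *
d=dict(np.load('pics/w4.npz')); f=d['frame']
hsv=cv2.cvtColor(f,cv2.COLOR_BGR2HSV); o=cv2.inRange(hsv,(45,110,30),(80,255,255))
c=max(cv2.findContours(o,0,cv2.CHAIN_APPROX_NONE)[0],key=cv2.contourArea)
e=cv2.minEnclosingCircle(c); print(e, wz(d,*e[0],.124), wz(d,*e[0],.120))
P=np.array([wz(d,*p,.122)[:2]*1000 for p in c[:,0].astype(float)],dtype=np.float32); print(cv2.minEnclosingCircle(P))
```

```text
((276.55224609375, 222.28358459472656), 31.754480361938477) [0.49610086 0.25902656 0.124     ] [0.49486467 0.25904543 0.12      ]
((494.7055358886719, 258.8678283691406), 24.63544464111328)
```

Request:
{"op": "apply_moves", "data": {"plan": [[0,[0,-0.02,0.6],0],[0,[0,0,0.7],0],[0,[0,0,0.7],0],[0,[0,0,0.4],0],[0,[0,0,0.12],0],[255,[0,0,0],0],[255,[0,0,0],0],[255,[0,0,0],0],[255,[0,0,0],0],[255,[0,0,0],0],[255,[0,0,0],0]], "squeeze": 20}}

```text
time_s: 10.52
tcp_pos: [0.4928, 0.2574, 0.0709]
eef_rot: [-180.0, 0.0, -90.0]
contact_force: [0.4, 0.2, 1.9]
gripper_width: 0.0456
```

Request:
{"op": "apply_moves", "data": {"plan": [[255,[0,0,-0.5],0],[255,[0,0,-0.75],0],[255,[0,0,-0.75],0],[255,[0.7,0.14,0],0],[255,[1,0,0],0],[255,[1,0,0],0],[255,[1,0,0],0],[255,[1,0,0],0]]}}

```text
time_s: 11.52
tcp_pos: [0.4851, 0.0206, 0.1704]
eef_rot: [180.0, -0.0, -90.0]
contact_force: [0.5, 0.7, -1.6]
gripper_width: 0.0453
```

```bash
python3 -c "
from h import *
wcap('w5')
d=viewer.capture('top'); cv2.imwrite('pics/t5.png',cv2.resize(d['frame'][145:290,130:290],None,fx=4,fy=4,interpolation=cv2.INTER_CUBIC))"
```

```text
[0.4851 0.0206 0.1704] 0.04532116113588082
```

View pics/w5.png

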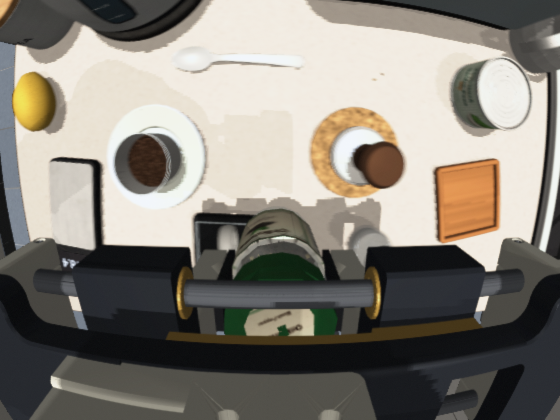

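View pics/t5.png

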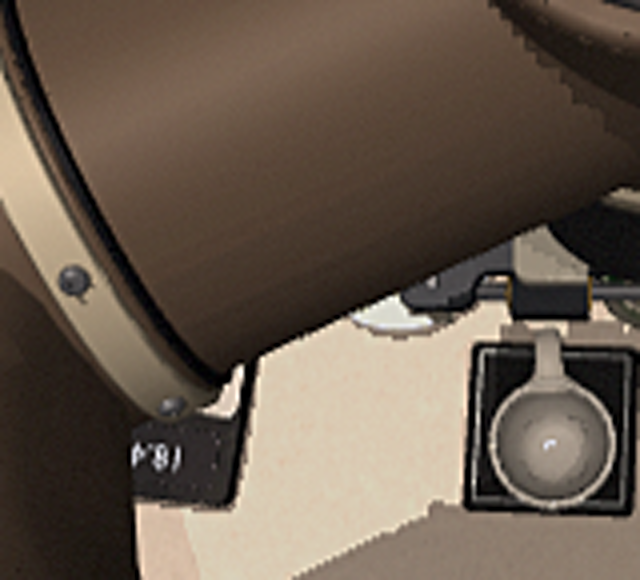

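Request:
{"op": "apply_moves", "data": {"plan": [[255,[1,0,0],0],[255,[1,0,0],0],[255,[1,0,0],0],[255,[1,0,0],0],[255,[0.39,0,0],0],[255,[0,0,0.6],0],[255,[0,0,0.8],0],[255,[0,0,0.5],0],[255,[0,0,0.2],0],[255,[0,0,0.1],0],[255,[0,0,0],0]]}}

```text
time_s: 13.0
tcp_pos: [0.4862, -0.1973, 0.0611]
eef_rot: [-180.0, -0.0, -90.0]
contact_force: [0.1, 0.1, -2.2]
gripper_width: 0.045
```

```bash
python3 -c "
from h import *
wcap('w6')
d=viewer.capture('top'); cv2.imwrite('pics/t6.png',cv2.resize(d['frame'][145:290,130:290],None,fx=4,fy=4,interpolation=cv2.INTER_CUBIC))
d=viewer.capture('side'); cv2.imwrite('pics/s6.png',cv2.resize(d['frame'][200:350,300:450],None,fx=4,fy=4,interpolation=cv2.INTER_CUBIC))"
```

```text
[ 0.4862 -0.1973  0.0611] 0.04499033440690405
```

View pics/s6.png

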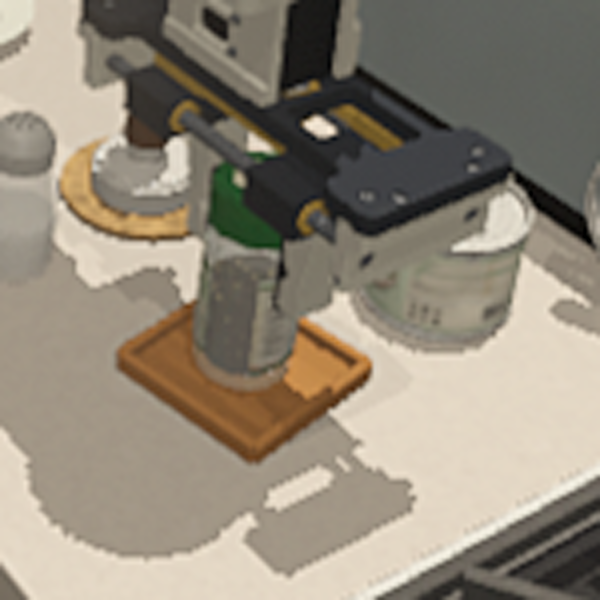

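View pics/t6.png

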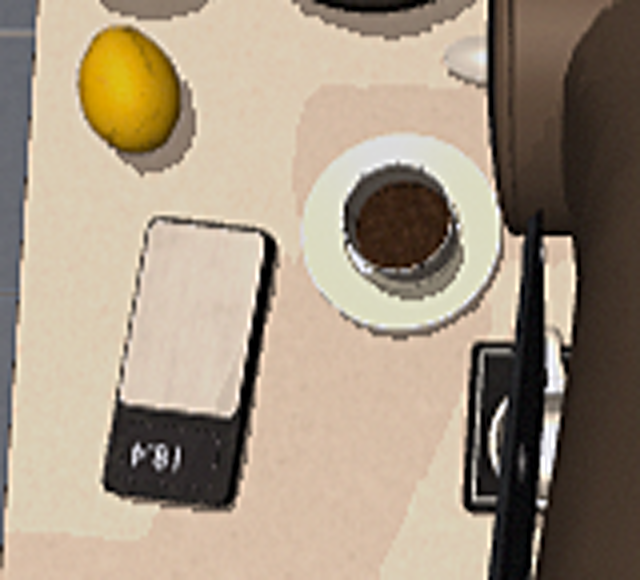

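Request:
{"op": "apply_moves", "data": {"plan": [[255,[0,0,0.05],0],[255,[0,0,0],0],[0,[0,0,0],0],[0,[0,0,0],0],[0,[0,0,0],0],[0,[0,0,-0.5],0],[0,[0,0,-0.9],0],[0,[0,0,-0.9],0],[0,[0,0,-0.5],0],[0,[0,0,0],0]]}}

```text
time_s: 14.4
tcp_pos: [0.4869, -0.1975, 0.2005]
eef_rot: [-179.7, -0.0, -90.0]
contact_force: [-0.4, 0.2, -0.7]
gripper_width: 0.0875
```

Run:
```python
from h import *
wcap('w7')
d=viewer.capture("top"); 
def L(u,v): return ((u+.5)/4-.5+130,(v+.5)/4-.5+145)
P=np.array([onz(d,*L(*p),.018)[:2] for p in [(148,218),(269,232),(236,414),(118,402)]])*1000; print("plate",P.mean(0),np.linalg.norm(P-np.roll(P,1,0),axis=1),P)
P=np.array([onz(d,*L(*p),.018)[:2] for p in [(148,216),(270,229),(234,507),(104,491)]])*1000; print("scale",P.mean(0),np.linalg.norm(P-np.roll(P,1,0),axis=1),P)
s=viewer.capture('side'); cv2.imwrite('pics/s7.png',cv2.resize(s['frame'][130:330,180:440],None,fx=3,fy=3,interpolation=cv2.INTER_CUBIC))
```

```text
[ 0.4869 -0.1975  0.2005] 0.0875424430869045
plate [483.54376182 259.78848691] [100.02997564  66.04289781  99.0293818   62.96000906] [[536.88134692 286.38855072]
 [528.95264884 220.82331528]
 [430.8949536  234.66191576]
 [437.44609791 297.28016589]]
scale [460.41443808 260.66660546] [148.02472852  66.51006358 148.930484    68.89594603] [[537.98555036 286.44364041]
 [530.60205845 220.34467972]
 [382.27659171 233.75530921]
 [390.79355179 302.1227925 ]]
```

View pics/w7.png

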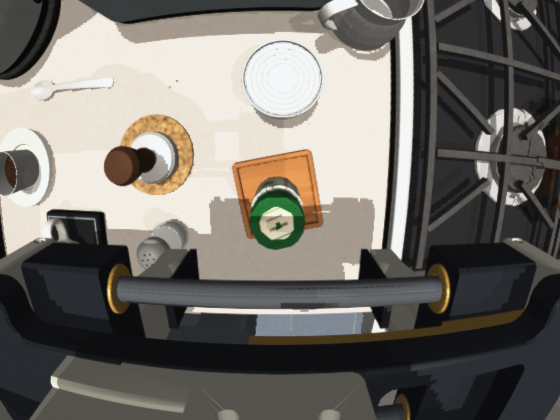

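View pics/s7.png

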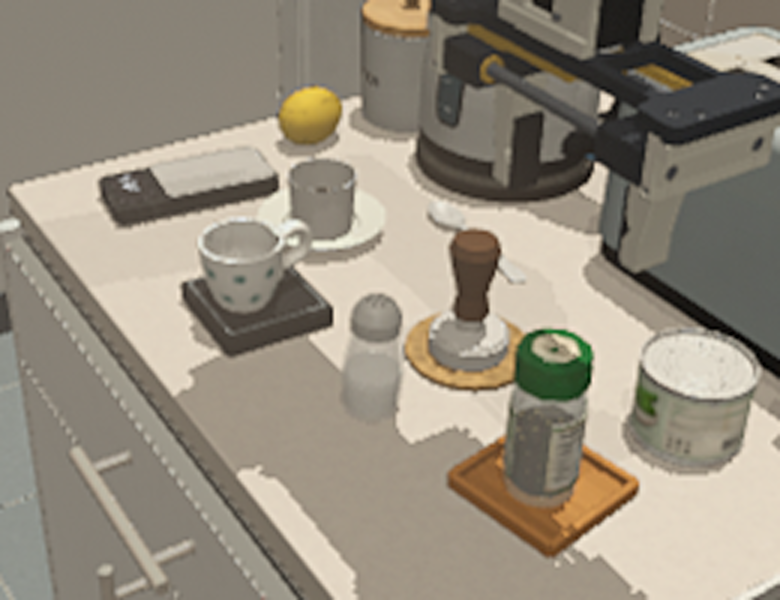

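Run:
```python
from h import *
d=dict(np.load('pics/w1.npz')); print(wz(d,312,24,.0),wz(d,312,24,.02))
d=viewer.capture("top"); print(onz(d,222,149,0),onz(d,222,149,.03))
```

```text
[0.66193888 0.16374729 0.        ] [0.6554514  0.16579246 0.02      ]
[0.65604039 0.17272431 0.        ] [0.64552044 0.16776706 0.03      ]
```

Request:
{"op": "apply_moves", "data": {"plan": [[0,[-1,0,0],0],[0,[-1,-0.1,0],0],[0,[-1,-0.2,0],0],[0,[-1,-0.2,0],0],[0,[-1,-0.2,0],0],[0,[-1,-0.15,0],0],[0,[-0.87,0,0],0],[0,[0,0,0.8],0],[0,[0,0,0],0]]}}

```text
time_s: 15.72
tcp_pos: [0.5257, 0.1453, 0.1545]
eef_rot: [179.6, -0.2, -90.0]
contact_force: [-0.1, -1.4, 1.0]
gripper_width: 0.0875
```

```bash
python3 -c "
from h import *
wcap('w8')"
```

```text
[0.5257 0.1453 0.1545] 0.08754673966038976
```

View pics/w8.png

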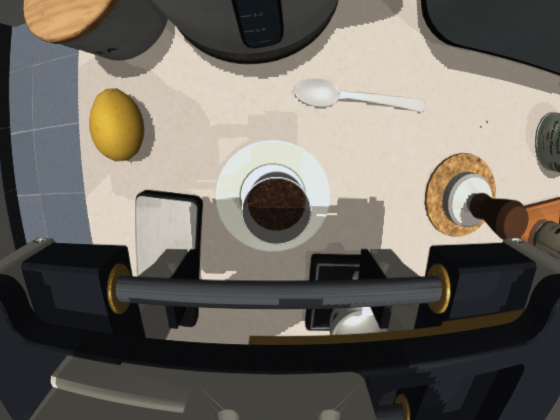

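Run:
```python
from h import *
d=dict(np.load('pics/w8.npz')); print(wz(d,276,210,.055), wz(d,272.5,196,.012))
```

```text
[0.53184634 0.14704695 0.055     ] [0.53374166 0.15050786 0.012     ]
```

Request:
{"op": "apply_moves", "data": {"plan": [[0,[0,0,0.8],0],[0,[0,0,0.8],0],[0,[0,0,0.6],0],[0,[0,0,0.35],0],[0,[0,0,0.14],0],[255,[0,0,0],0],[255,[0,0,0],0],[255,[0,0,0],0],[255,[0,0,0],0],[255,[0,0,0],0]], "squeeze": 15}}

```text
time_s: 17.02
tcp_pos: [0.5286, 0.1465, 0.0242]
eef_rot: [-179.9, 0.0, -90.0]
contact_force: [-1.0, 0.3, 4.4]
gripper_width: 0.0564
```

Request:
{"op": "apply_moves", "data": {"plan": [[255,[0,0,-0.5],0],[255,[0,0,-0.7],0],[255,[-0.6,0.3,0],0],[255,[-0.7,0.34,0],0],[255,[-0.7,0.3,0],0],[255,[-0.28,0,0],0],[255,[0,0,0.5],0],[255,[0,0,0.3],0],[255,[0,0,0.1],0],[255,[0,0,0],0]]}}

```text
time_s: 18.27
tcp_pos: [0.4813, 0.2598, 0.0384]
eef_rot: [180.0, -0.0, -90.0]
contact_force: [0.8, 0.4, -1.2]
gripper_width: 0.0563
```

```bash
python3 -c "
from h import *
wcap('w9')
d=viewer.capture('side'); cv2.imwrite('pics/s9.png',cv2.resize(d['frame'][130:270,180:340],None,fx=4,fy=4,interpolation=cv2.INTER_CUBIC))"
```

```text
[0.4813 0.2598 0.0384] 0.056285143001364
```

View pics/s9.png

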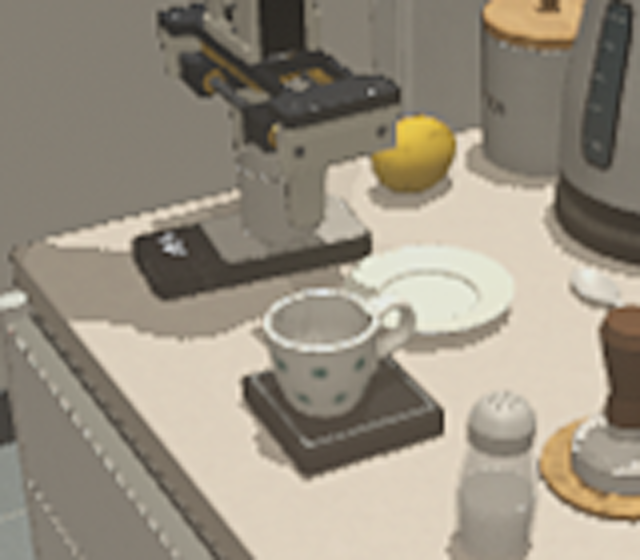

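View pics/w9.png

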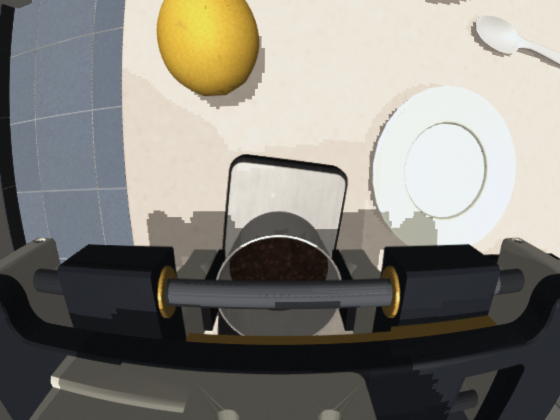

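Request:
{"op": "apply_moves", "data": {"plan": [[255,[0,0,0.04],0],[255,[0,0,0],0],[0,[0,0,0],0],[0,[0,0,0],0],[0,[0,0,0],0],[0,[0,0,-0.5],0],[0,[0,0,-0.9],0],[0,[0,0,-0.9],0],[0,[0.4,0.2,0],0],[0,[1,0.4,0],0],[0,[1,0.4,0],0],[0,[1,0.3,0],0]]}}

```text
time_s: 19.88
tcp_pos: [0.4151, 0.0887, 0.1515]
eef_rot: [-180.0, 0.0, -90.0]
contact_force: [1.0, -1.0, 0.3]
gripper_width: 0.0879
```

Request:
{"op": "apply_moves", "data": {"plan": [[0,[0.48,0.1,0],0],[0,[0,0,0],0],[0,[0,0,0],0]]}}

```text
time_s: 20.25
tcp_pos: [0.4115, 0.0666, 0.1518]
eef_rot: [-180.0, 0.0, -90.0]
contact_force: [0.4, -0.2, 0.6]
gripper_width: 0.0872
```

```bash
python3 -c "
from h import *
wcap('w10')
d=viewer.capture('top'); cv2.imwrite('pics/t10.png',cv2.resize(d['frame'][145:290,130:290],None,fx=4,fy=4,interpolation=cv2.INTER_CUBIC))"
```

```text
[0.4115 0.0666 0.1518] 0.0872436693682608
```

View pics/w10.png

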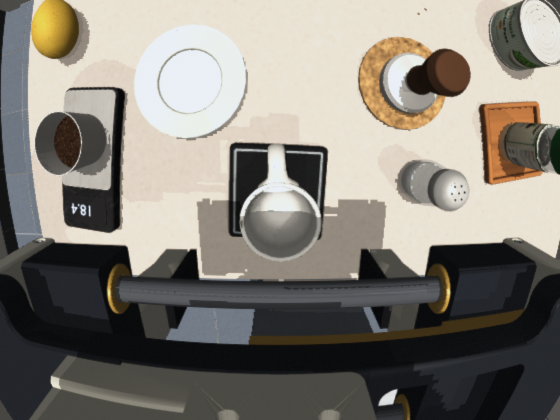

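View pics/t10.png

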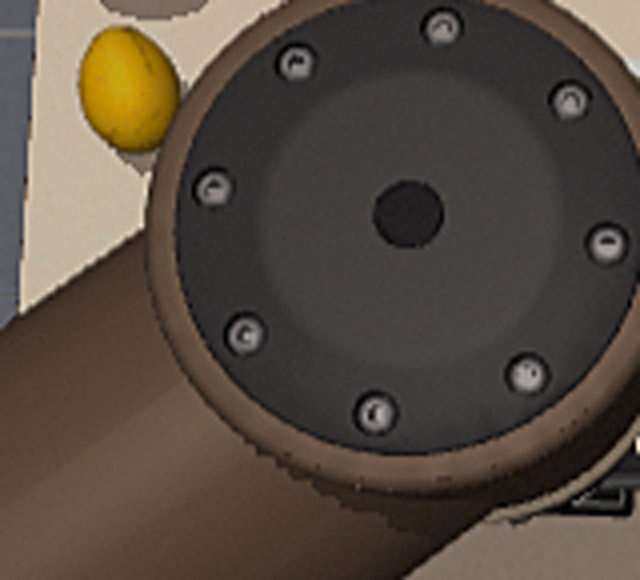

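Run:
```python
from h import *
d=dict(np.load('pics/w10.npz')); f=d['frame']
print("rim",[wz(d,*p,.072).round(4)[:2].tolist() for p in((240,222),(321,222),(280,181),(280.5,262.5))], "handle",wz(d,277,147,.063),"saucer",wz(d,190.5,81,.009), wz(d,190,81,.005))
print("mat line",[wz(d,*p,.018).round(4)[:2].tolist() for p in((237,149),(323,152),(234,234),(318,236))])
cv2.imwrite('pics/w10a.png',cv2.resize(f[130:280,210:350],None,fx=4,fy=4,interpolation=cv2.INTER_CUBIC))
```

```text
rim [[0.4142, 0.096], [0.4142, 0.0342], [0.4458, 0.0655], [0.3806, 0.0651]] handle [0.47024035 0.06773842 0.063     ] saucer [0.53078161 0.14801759 0.009     ] [0.53141082 0.14960056 0.005     ]
mat line [[0.4658, 0.1037], [0.4631, 0.0268], [0.3858, 0.109], [0.3838, 0.0292]]
```

View pics/w10a.png

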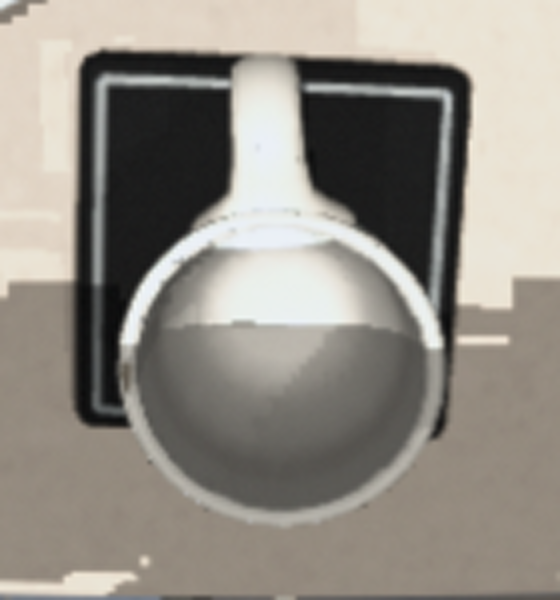

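Request:
{"op": "apply_moves", "data": {"plan": [[0,[0.02,-0.01,0.6],0],[0,[0,0,0.8],0],[0,[0,0,0.5],0],[0,[0,0,0.2],0],[0,[0,0,0.08],0],[255,[0,0,0],0],[255,[0,0,0],0],[255,[0,0,0],0],[255,[0,0,0],0],[255,[0,0,0],0]], "squeeze": 15}}

```text
time_s: 21.6
tcp_pos: [0.4121, 0.0652, 0.0431]
eef_rot: [-179.9, 0.0, -90.0]
contact_force: [0.4, -1.9, 5.4]
gripper_width: 0.0604
```

Request:
{"op": "apply_moves", "data": {"plan": [[255,[0,0,-0.2],0],[255,[0,0,-0.5],0],[255,[0,0,-0.5],0],[255,[0,0,0],0]]}}

```text
time_s: 22.1
tcp_pos: [0.4127, 0.0659, 0.1045]
eef_rot: [-179.8, 0.1, -90.0]
contact_force: [-0.4, 1.3, -1.2]
gripper_width: 0.0607
```

```bash
python3 -c "
from h import *
wcap('w11')
d=viewer.capture('side'); cv2.imwrite('pics/s11.png',cv2.resize(d['frame'][130:270,180:340],None,fx=4,fy=4,interpolation=cv2.INTER_CUBIC))"
```

```text
[0.4127 0.0659 0.1045] 0.06068563017835069
```

View pics/s11.png

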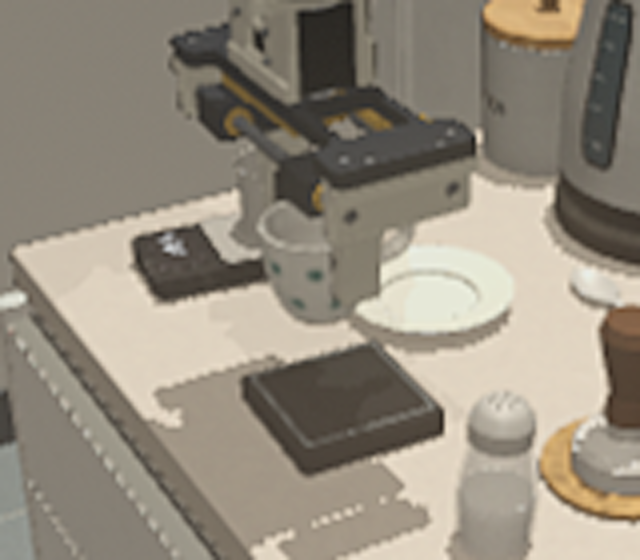

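View pics/w11.png

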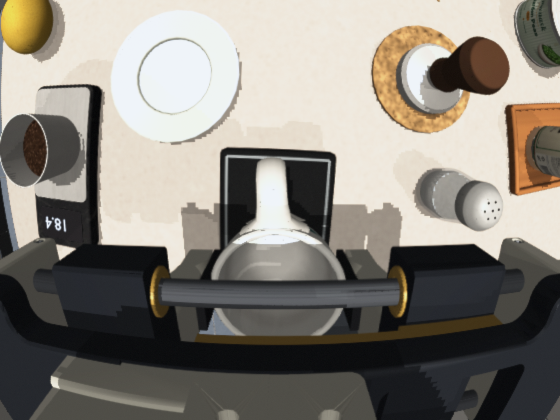

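Request:
{"op": "apply_moves", "data": {"plan": [[255,[-0.3,-0.4,0],0],[255,[-0.5,-0.7,0],0],[255,[-0.5,-0.7,0],0],[255,[-0.42,-0.6,0],0],[255,[0,0,0.5],0],[255,[0,0,0.5],0],[255,[0,0,0.3],0],[255,[0,0,0.1],0],[255,[0,0,0],0]]}}

```text
time_s: 23.32
tcp_pos: [0.5317, 0.1512, 0.0326]
eef_rot: [180.0, -0.0, -90.0]
contact_force: [-0.1, -0.4, 0.3]
gripper_width: 0.0607
```

```bash
python3 -c "
from h import *
wcap('w12')
d=viewer.capture('side'); cv2.imwrite('pics/s12.png',cv2.resize(d['frame'][130:270,180:340],None,fx=4,fy=4,interpolation=cv2.INTER_CUBIC))"
```

```text
[0.5317 0.1512 0.0326] 0.06069835570446454
```

View pics/s12.png

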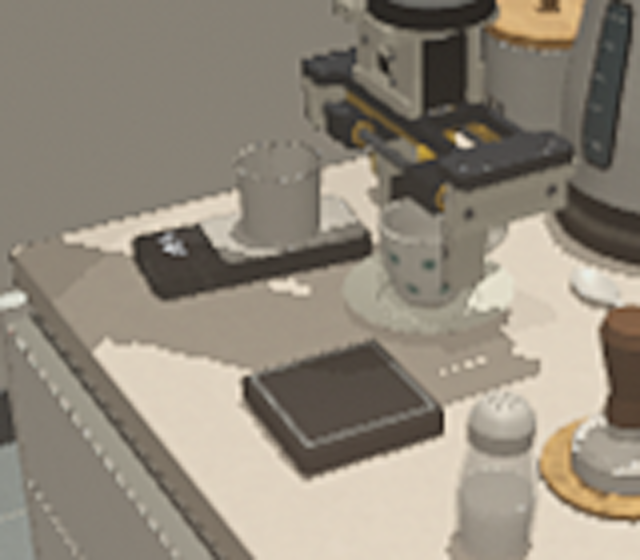

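View pics/w12.png

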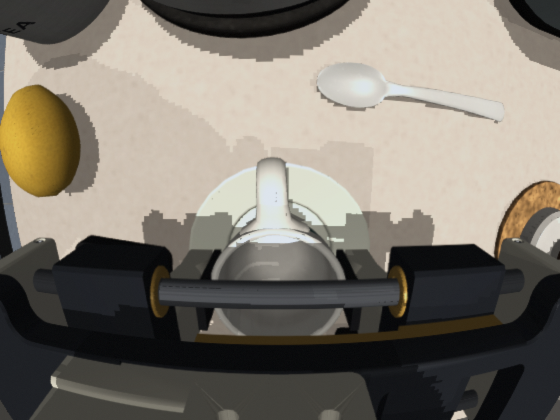

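Request:
{"op": "apply_moves", "data": {"plan": [[255,[0,0,0.05],0],[255,[0,0,0],0],[0,[0,0,0],0],[0,[0,0,0],0],[0,[0,0,0],0],[0,[0,0,-0.5],0],[0,[0,0,-0.9],0],[0,[0,0,-0.9],0],[0,[0,0,-0.5],0],[0,[0,0,0],0]]}}

```text
time_s: 24.68
tcp_pos: [0.5328, 0.1518, 0.1726]
eef_rot: [-179.8, 0.1, -90.0]
contact_force: [0.0, 0.2, -0.1]
gripper_width: 0.0876
```

```bash
python3 -c "
from h import *
wcap('w13')
d=viewer.capture('side'); cv2.imwrite('pics/s13.png',cv2.resize(d['frame'][130:270,180:340],None,fx=4,fy=4,interpolation=cv2.INTER_CUBIC))"
```

```text
[0.5328 0.1518 0.1726] 0.08757059665593976
```

View pics/s13.png

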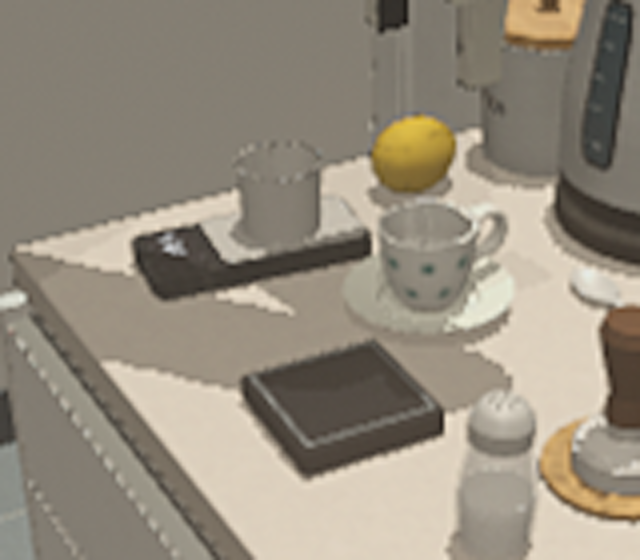

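View pics/w13.png

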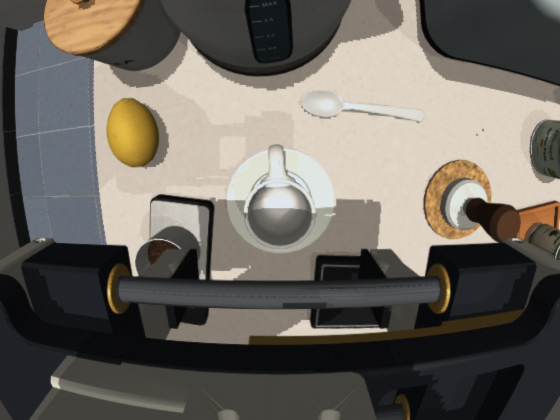

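Request:
{"op": "apply_moves", "data": {"plan": [[0,[0.6,0,-0.4],0],[0,[1,0,0],0],[0,[1,0,0],0],[0,[1,0,0],0],[0,[0.54,-0.02,0],0],[0,[0,0,0],0],[0,[0,0,0],0]]}}

```text
time_s: 25.65
tcp_pos: [0.5322, -0.0558, 0.1891]
eef_rot: [179.9, -0.0, -90.0]
contact_force: [0.6, 0.8, 0.2]
gripper_width: 0.0874
```

Run:
```python
from h import *
d=wcap('w14'); cv2.imwrite('pics/w14a.png',cv2.resize(d['frame'][140:260,215:345],None,fx=5,fy=5,interpolation=cv2.INTER_CUBIC))
d=viewer.capture('top'); cv2.imwrite('pics/t14.png',cv2.resize(d['frame'][170:250,285:425],None,fx=5,fy=5,interpolation=cv2.INTER_CUBIC))
```

```text
[ 0.5322 -0.0558  0.1891] 0.08743491249384819
```

View pics/w14a.png

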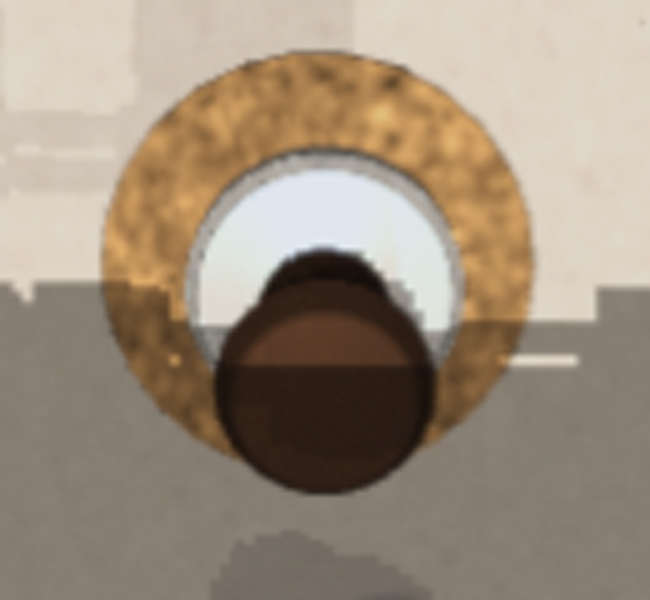

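View pics/t14.png

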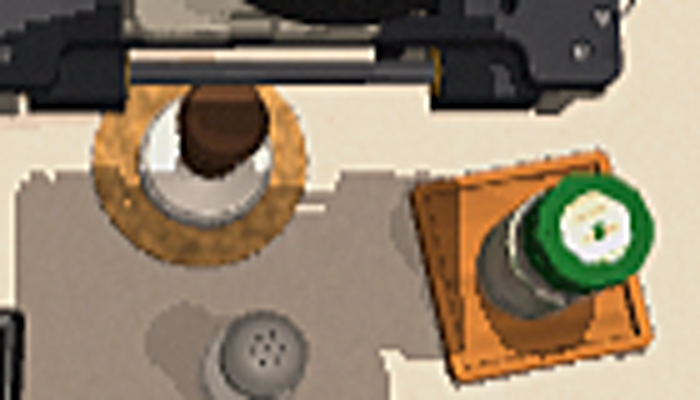

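Run:
```python
from h import *
d=dict(np.load('pics/w14.npz'))
W=lambda u,v:((u+.5)/5-.5+215,(v+.5)/5-.5+140)
for z in(.09,.095): print("knob",wz(d,*W(325,385),z).round(4))
print("footfar",wz(d,*W(325,148),.010).round(4),"foot lr",wz(d,*W(186,290),.012).round(4),wz(d,*W(466,290),.012).round(4))
print("coaster",[wz(d,*W(*p),.006).round(4)[:2].tolist() for p in((102,260),(534,260),(325,50),)])
t=viewer.capture('top'); V=lambda u,v:((u+.5)/5-.5+285,(v+.5)/5-.5+170)
print("foot near",onz(t,*V(207,228),.008),onz(t,*V(207,228),.015),"lr",onz(t,*V(137,172),.018),onz(t,*V(274,172),.018))
print("jar",onz(t,*V(589,232),.111))
print("tray",[onz(t,*V(*p),.012).round(4)[:2].tolist() for p in((411,185),(605,150),(655,342),(458,383))])
```

```text
knob [ 0.5334 -0.0567  0.09  ]
knob [ 0.5349 -0.0567  0.095 ]
footfar [ 0.5614 -0.0569  0.01  ] foot lr [ 0.5317 -0.0276  0.012 ] [ 0.5316 -0.0866  0.012 ]
coaster [[0.537, -0.0091], [0.5369, -0.1017], [0.5816, -0.0569]]
foot near [ 0.50229235 -0.0578292   0.008     ] [ 0.50105784 -0.05713291  0.015     ] lr [ 0.5251172  -0.02719623  0.018     ] [ 0.52492413 -0.0861995   0.018     ]
jar [ 0.48209924 -0.19340456  0.111     ]
tray [[0.5202, -0.1462], [0.5354, -0.2311], [0.4515, -0.2478], [0.4343, -0.1629]]
```

Request:
{"op": "apply_moves", "data": {"plan": [[0,[0,0.05,0.6],0],[0,[0,0,0.8],0],[0,[0,0,0.7],0],[0,[0,0,0.4],0],[0,[0,0,0.17],0],[255,[0,0,0],0],[255,[0,0,0],0],[255,[0,0,0],0],[255,[0,0,0],0],[255,[0,0,0],0],[255,[0,0,0],0]], "squeeze": 25}}

```text
time_s: 27.18
tcp_pos: [0.5302, -0.0561, 0.0568]
eef_rot: [-180.0, -0.0, -90.0]
contact_force: [0.5, -2.0, 0.8]
gripper_width: 0.035
```

Request:
{"op": "apply_moves", "data": {"plan": [[255,[0,0,-0.5],0],[255,[0,0,-0.7],0],[255,[0,0,-0.8],0],[255,[0,0,0],0]]}}

```text
time_s: 27.68
tcp_pos: [0.5317, -0.0555, 0.1591]
eef_rot: [-179.7, 0.1, -90.0]
contact_force: [0.6, 0.0, -6.4]
gripper_width: 0.0349
```

Request:
{"op": "apply_moves", "data": {"plan": [[255,[-0.6,0,0],0],[255,[-0.8,0.35,0],0],[255,[-0.8,0.6,0],0],[255,[-0.26,0.7,0],0],[255,[0,0.5,0],0],[255,[0,0,0.5],0],[255,[0,0,0.7],0],[255,[0,0,0.35],0],[255,[0,0,0.15],0],[255,[0,0,0],0]]}}

```text
time_s: 28.92
tcp_pos: [0.4221, 0.0668, 0.0709]
eef_rot: [179.9, -0.1, -90.0]
contact_force: [0.2, 0.6, -4.8]
gripper_width: 0.035
```

Run:
```python
from h import *
d=wcap('w15')
t=viewer.capture('top'); f=t['frame']; cv2.imwrite('pics/t15.png',f)
d=viewer.capture('side'); cv2.imwrite('pics/s15.png',cv2.resize(d['frame'][130:310,180:420],None,fx=3,fy=3,interpolation=cv2.INTER_CUBIC))
```

```text
[0.4221 0.0668 0.0709] 0.035044472152610924
```

View pics/s15.png

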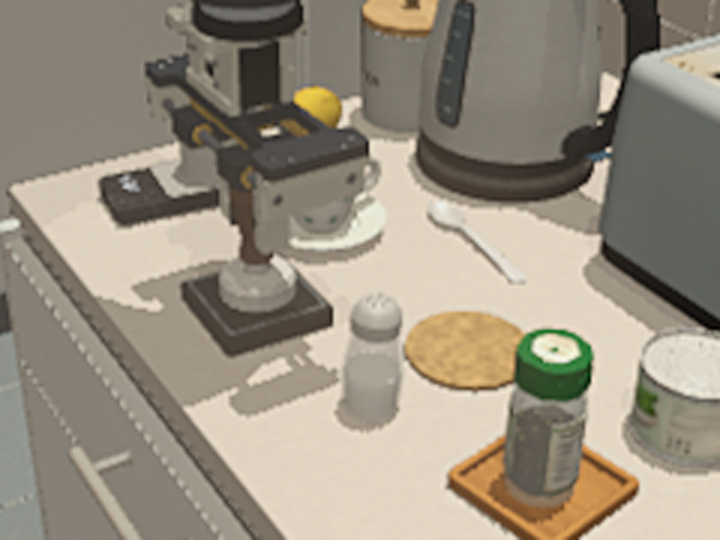

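View pics/w15.png

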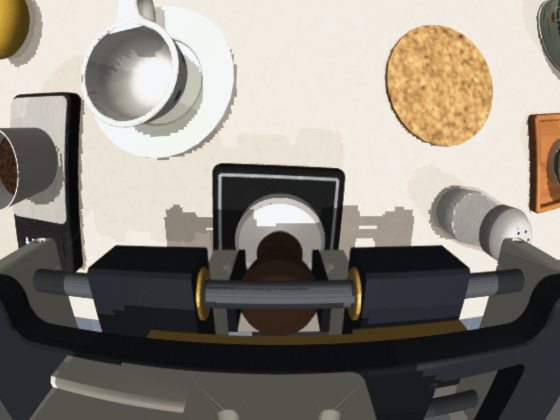

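Request:
{"op": "apply_moves", "data": {"plan": [[255,[0,0,0.03],0],[255,[0,0,0],0],[0,[0,0,0],0],[0,[0,0,0],0],[0,[0,0,0],0],[0,[0,0,-0.5],0],[0,[0,0,-0.9],0],[0,[0,0,-0.9],0],[0,[0,0,-0.9],0],[0,[-0.8,0,0],0],[0,[-1,0,0],0],[0,[-1,0,0],0]]}}

```text
time_s: 30.58
tcp_pos: [0.4226, 0.2086, 0.2307]
eef_rot: [-179.9, 0.1, -90.0]
contact_force: [1.3, -0.8, -0.5]
gripper_width: 0.0877
```

Request:
{"op": "apply_moves", "data": {"plan": [[0,[-1,0,0],0],[0,[-1,0,0],0],[0,[-1,0.2,0],0],[0,[-1,0.5,0],0],[0,[-1,0.5,0],0],[0,[-1,0.7,0],0],[0,[-1,0.7,0],0],[0,[-1,0.7,0],0],[0,[-0.5,0.5,0],0],[0,[0,0,0],0]]}}

```text
time_s: 31.82
tcp_pos: [0.2306, 0.6337, 0.229]
eef_rot: [180.0, -0.1, -89.8]
contact_force: [-0.1, -0.9, -1.1]
gripper_width: 0.0877
```

Run:
```python
from h import *
t=viewer.capture('top'); f=t['frame']; cv2.imwrite('pics/t16a.png',cv2.resize(f[145:290,130:290],None,fx=4,fy=4,interpolation=cv2.INTER_CUBIC))
cv2.imwrite('pics/t16b.png',cv2.resize(f[145:290,290:450],None,fx=4,fy=4,interpolation=cv2.INTER_CUBIC))
d=viewer.capture('side'); cv2.imwrite('pics/s16.png',cv2.resize(d['frame'][130:310,180:420],None,fx=3,fy=3,interpolation=cv2.INTER_CUBIC))
hsv=cv2.cvtColor(f,cv2.COLOR_BGR2HSV)
g=cv2.inRange(hsv,(45,110,30),(80,255,255)); c=max(cv2.findContours(g,0,cv2.CHAIN_APPROX_NONE)[0],key=cv2.contourArea)
e=cv2.minEnclosingCircle(c); print(e,onz(t,*e[0],.111),onz(t,*e[0],.105));
```

```text
((403.29998779296875, 215.4199981689453), 11.806314468383789) [ 0.48321771 -0.19518464  0.111     ] [ 0.48426871 -0.1969422   0.105     ]
```

View pics/t16a.png

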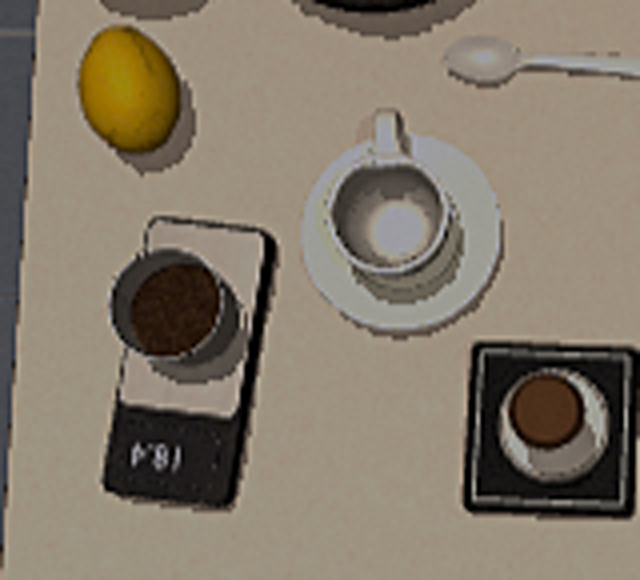

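View pics/t16b.png

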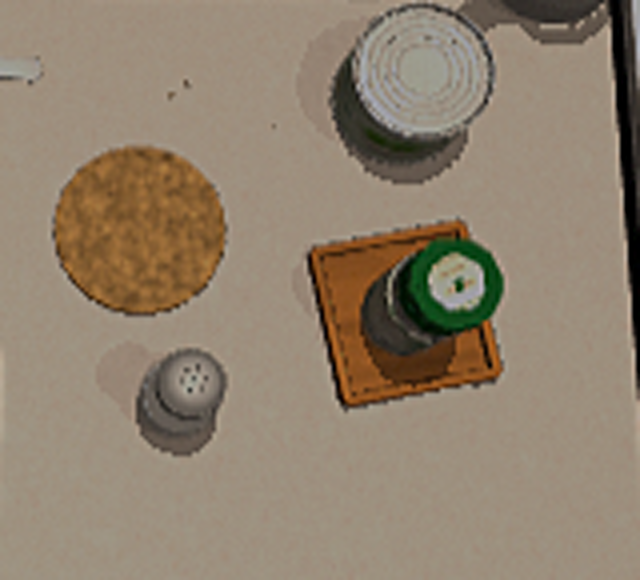

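View pics/s16.png

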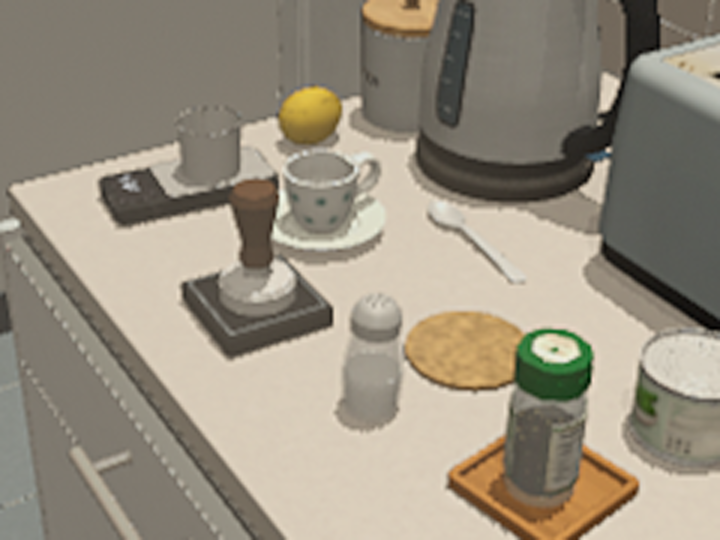

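Everything stands on its own place. Now the numbers.

Run:
```python
from h import *
t=viewer.capture('top')
L=lambda u,v:((u+.5)/4-.5+130,(v+.5)/4-.5+145)
def c(n,pts,z,home): 
    P=np.array([onz(t,*L(*p),z)[:2] for p in pts])*1000; m=P.mean(0); print(n,m.round(1),"size",np.ptp(P,0).round(1),"off",(m-home).round(1))
c("cup",[(327,218),(449,218),(388,157),(388,278)],.060,[532,151])
c("dos rim",[(111,304),(228,304),(170,248),(170,362)],.068,[481.5,260])
c("tamper foot",[(498,425),(608,425),(553,369),(553,482)],.030,[423.5,67.2])
c("tamper knob",[(509,410),(585,410),(547,372),(547,449)],.105,[423.5,67.2])
s=viewer.capture('side'); S=lambda u,v:((u+.5)/3-.5+180,(v+.5)/3-.5+130)
for n,p,z,h in (("jar base",(541,484),.007,[486,-197]),("tray ctr",(544,484),.011,[486,-197]),("dos",(209,122),.068,[481.5,260]),("cup",(323,167),.06,[532,151])):
    q=onz(s,*S(*p),z)*1000; print("side",n,q.round(1),(q[:2]-h).round(1))
```

```text
cup [527.5 150.6] size [63.5 62.6] off [-4.5 -0.4]
dos rim [481.5 258.2] size [58.1 58.9] off [-0.  -1.8]
tamper foot [423.5  66.8] size [58.7 57.2] off [-0.  -0.4]
tamper knob [424.   66.2] size [36.6 36.1] off [ 0.5 -1. ]
side jar base [ 481.7 -198.8    7. ] [-4.3 -1.8]
side tray ctr [ 480.1 -203.    11. ] [-5.9 -6. ]
side dos [479.3 257.2  68. ] [-2.2 -2.8]
side cup [529.5 148.6  60. ] [-2.5 -2.4]
```

Run:
```python
from h import *
d=dict(np.load('pics/w13.npz')); f=d['frame']
cv2.imwrite('pics/w13a.png',cv2.resize(f[135:265,215:345],None,fx=4.5,fy=4.5,interpolation=cv2.INTER_CUBIC))
t=viewer.capture('top')['frame']; cv2.imwrite('pics/t17.png',cv2.resize(t[165:235,198:262],None,fx=8,fy=8,interpolation=cv2.INTER_CUBIC))
```

```text
(no output)
```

View pics/w13a.png

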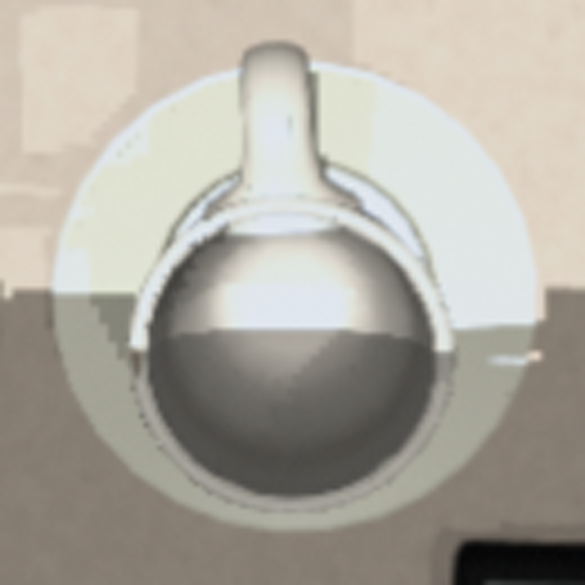

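View pics/t17.png

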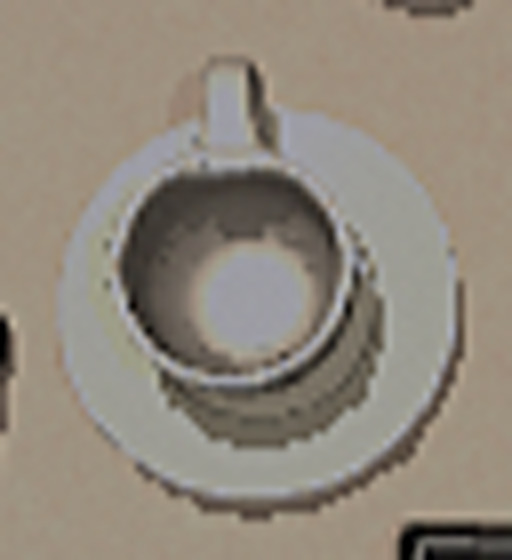

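Run:
```python
from h import *
d=dict(np.load('pics/w13.npz')); t=viewer.capture('top')
W=lambda u,v:((u+.5)/4.5-.5+215,(v+.5)/4.5-.5+135)
V=lambda u,v:((u+.5)/8-.5+198,(v+.5)/8-.5+165)
def m(F,c,pts,z,n): P=np.array([F(c,p,z) for p in pts])*1000; print(n,P.mean(0).round(1),np.ptp(P,0).round(1))
fw=lambda c,p,z: wz(d,*W(*p),z)[:2]; ft=lambda c,p,z: onz(t,*V(*p),z)[:2]
m(fw,0,[(132,352),(453,352),(290,200),(290,512)],.0595,"w rim"); m(fw,0,[(53,292),(540,292),(295,60),(295,532)],.0135,"w saucer")
m(ft,0,[(118,275),(356,275),(236,163),(236,389)],.0595,"t rim"); m(ft,0,[(58,303),(459,303),(258,104),(258,500)],.0135,"t saucer")
```

```text
w rim [533.1 151.5] [62.1 61.6]
w saucer [533.8 150.5] [108.4 108.7]
t rim [527.8 149.6] [59.4 61.1]
t saucer [530.5 150.4] [109.6 108.6]
```

```bash
python3 -c "
from plant import *
print(get_state()['time_s'],close_job())"
```

```text
the job is handed in; nothing more can be done
32.125 None
```

All four things now stand upright and let go on their own places. The job was handed in at 32.1 s with the arm back at its start side, touching nothing.

I parked the tamper on the coaster, then moved the jar from scale to tray, the dosing cup from saucer to scale, the espresso cup from mat to saucer, and finally the tamper from coaster to mat.

The last measured offsets from the middle of each place are below.

| Thing | Top camera | Other camera |
|---|---|---|
| Tamper on the mat | under 1 mm (foot) | not measured |
| Dosing cup on the scale | about 2 mm | 3–4 mm (side) |
| Jar in the tray | 1–3 mm | about 4 mm (side) |
| Espresso cup on the saucer | about 3 mm | about 1 mm (wrist) |

**Disagreements:**
- **Camera bias:** the cameras differ by 2–4 mm, mostly along x, and the side camera by up to 6 mm at the tray. That is more than the stated 2 mm calibration, so the exact offsets are uncertain by about that much.
- **Espresso cup:** a first rough reading from the top camera gave 4.5 mm off centre. A second reading of rim and saucer together gave the smaller figures in the table.

No check failed.

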